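Hang a second mini surfboard on an occupied display hook

ROBOT

A 7-joint arm with a two-finger parallel gripper is mounted at the origin on the work surface. World frame = base frame: x ahead of the robot, y to its left, z up, the work surface at z = 0. Lengths are in m, angles in degrees, forces in N, time in s.
With the tool pointing down it reaches from about 0.35 to 0.9 m from the base axis. Payload 7.2 kg.
Tool frame: the origin (TCP) lies between the finger pads; the fingertips stand robot.finger_overhang ahead of it and the grasp point (between the pads) lies 8 mm behind it (robot.finger_overhang is the distance from the TCP to the fingertips, in m); z points along the fingers, y is the line along which they close (so a half turn about z gives the same grasp; the last joint's range is limited). The gripper opens to 85 mm and grips with 20 to 120 N. Pads are 22 mm wide; open, the fingers measure 114 mm over their backs; the gripper's body (76 mm by 85 mm) begins 54 mm behind the grasp point. The pads swing forward as they close: fully open they stand 13 mm farther back than shut.
Start: joints at [-76.788, 23.554, -0.728, 91.456, 0.321, 64.991, -4.71], TCP at [0.184, 0.597, 0.242] pointing down, gripper open.
Joint ranges: [-169.25, 169.25], [-16.82, 113.86], [-84.01, 82.57], [7.8, 145.47], [-59.2, 239.2], [7.22, 106.19], [-163.78, 163.78]. Speed limits (degrees/s): [136.94, 136.94, 172.46, 172.46, 180, 180, 180].

INTERFACE

Orientations are given as [roll, pitch, yaw] about the fixed x, y, z axes, in that order (R = Rz(yaw) Ry(pitch) Rx(roll)).
In Python, from rig import robot gives the robot as it stands.
- The arm moves only by the tool step_arm, never from a script. Its arguments are lists of equal length, an entry for each row: "travel": the shift along the tool's x, y, z each as a share of 10 cm, from -1 to 1, a list of three; "yaw": the turn about the tool's z as a share of 45 degrees, from -1 to 1. A call has 1 to 8 rows; each row is the pose to reach, as a shift and turn from the pose commanded when the call began, along the tool's axes at that moment; what a row does not reach only later rows make up. A row lasts 1/12 s, in which the tool goes at most 41.7 mm and 7.16 degrees, less where a joint would pass 70% of its speed; a pose out of reach is approached as far as the arm can. A call with a number of a shift or a turn outside -1 to 1 is refused whole. A call with a gripper value outside its range is refused whole. "claw" is the closure, from 0 (fully open) to 1 (shut), set as the call begins (left out, the last holds). The fingers move at their own pace and stop on an object; "grip_force" is the grip in N (left out, the last holds). Time passes only in rows, so rows that repeat a pose let the fingers close. It gives the time, the measured TCP pose, the force, the opening and the grip force at its end, in the units of the state.
- robot.read_state(): the state, without advancing time (a new reading comes with each control period).
- robot.capture(name): name is "side" or "top"; returns a dict with "image" (420x560x3 uint8, red, green, blue), "K" (3x3 intrinsics, pixels), "R" (3x3) and "t" (3): a world point X has camera coordinates R X + t. Camera axes: x right, y down, z forward; pixel columns grow to the right and rows downward; lengths in m; the calibration is good to about 2 mm. A picture is of the moment at which its call begins. There is no depth.
- robot.sign_off(): hands the job in; it is judged then, once.
Trained networks look in the newest picture that a camera, given by its name, has taken for a name from the list of things; names that differ only in an ending like _2 or _b are one class to them, and where a whole thing is asked for, a point or a joint stands for the part that bears it (a point fixed in the world has none). Each returns a list of dicts, best first, with "confidence" (0 to 1); they miss things now and then, are a little off and sometimes report something else, mostly with a low value. They report only what shows in the picture. A call takes as long as a camera call. They do not tell look-alikes from the thing itself.
- robot.silhouettes(camera, query): "pixels" (420x560 bool, what is visible of it) and "rect" ([left, top, width, height] in pixels, round what is visible of it).
The state is a dict: "time_s": time; "joint_pos": joint angles; "joint_vel": joint speeds; "joint_efforts": joint torques, N m; "eef_pos": TCP position; "eef_rot": TCP orientation; "ft_force": force on the tool from outside, world axes, zero at the start; "wrist_torque": the same for the moment, N m; "width": finger opening in m; "grip_force": force on a finger pad.
Only numpy, scipy, OpenCV 4.12 (cv2) and the standard library are available. Lean on these libraries where they do the work, as an engineer would, in place of code of your own. Each camera call takes 0.05 s, during which the arm holds its last target. There are 200 camera calls.

TASK

Take the broad turquoise mini surfboard out of the timber stock block and hang it by its hole on the display hook that already carries the slim coral-red board, in front of that board. Slide the two back along the hook together until you feel the red one press firmly home against the rubber stop behind it, gently enough not to mark the paint, then let the turquoise board hang freely, close up against the red one. Keep the red board on its hook and leave all the other goods as they are.

Things in the scene. Friction and masses are not known exactly. Their poses are not given: they have to be found in the camera images.
- board_center (a point): Half-way up, in mid width and thickness of the broad turquoise mini surfboard with two white stripes: flat painted wood 56 mm wide, 150 long, 10 thick, about 50 g (varies), standing on its tail in a slot of the block. x through the thickness, y across the width, z up. From 9 to 47 mm above this point its long edges are straight and 56 mm apart: grip it there, a finger on each edge, the hole free
- board_hole (a point): Centre of the turquoise board's round hanging hole, 20 mm in diameter, straight through the 10 mm thickness. It lies 47 mm above board_center; the round nose ends 28 mm above it. Axes as board_center
- first: Slim coral-red mini surfboard with white stripes, 32 mm wide, 140 long, 9 thick, about 30 g, hanging on the target hook. Origin at the middle of its lower end; x through the thickness, y across the width, z up. It slides along the hook with well under 1 N until it meets the rubber stop; then a press of 5 to 10 N, kept up for half a second, is home, and over 16 N marks the paint
- first_hole (a point): Centre of the red board's round hanging hole (16 mm in diameter), 124 mm above its lower end; axes as first
- hook: Target hook: a level steel prong 6 mm thick. Origin on its axis at the wire grid, 240 mm above the counter; x points along the prong INTO the grid, so the prong runs along -x; y sideways, z up. Straight for 150 mm, then turned up. A firm black rubber stop ring, 26 mm across, is fixed on it behind the red board, front face anywhere 28 to 68 mm from the grid: not measured, find it by feel; it yields 1 mm per 6 N, at most 3 mm
- hook_tip (a point): Free, upturned end of the target hook: over the last 16 mm the prong rises 9 mm, ending 166 mm in front of the grid. A board resting on the straight prong has its hole's upper edge on it: the turquoise hole's centre is then 7 mm below the prong's axis, the red one's 5 mm
- stand: White wire-grid counter stand, 0.28 m high and 0.42 m wide, fixed. Origin under its middle, axes as the hook. Three like hooks 125 mm apart hang on it at one height; which of the three places is the target varies and the other two carry other goods
- block: Fixed timber stock block, 150 x 110 mm and 50 mm high, with three slots 45 mm apart along its x, each 13 x 63 mm and 35 mm deep, long side along its y. Origin under its centre. Turquoise, navy and pink boards stand in the slots in any order
- hung_l: Yellow slim board hanging on another hook; leave it. Origin at its lower end
- hung_r: Round green and wood sign 64 mm across hanging on another hook; leave it. Origin at its lower edge
- stock_a: Navy board, 48 mm wide and 150 mm long, in a slot of the block; leave it. Origin at its lower end
- stock_b: Pink board, 52 mm wide and 150 mm long, in a slot of the block; leave it. Origin at its lower end
- mug: Blue mug, 95 mm high; leave it. Origin under its centre
- sunscreen: Yellow bottle with an orange cap, 150 mm high; leave it. Origin under its centre
- sunglasses: Red folded sunglasses, 125 mm wide, standing on the counter; leave them. Origin underneath
- pricer: Yellow hand pricing gun, 130 mm long, lying on the counter; leave it. Origin underneath
Things that resemble listed ones, but are neither listed nor needed, are in the scene too. What is meant by the part that bears board_center is not green, and is the larger of those in its own colour.

How it is judged:
By the outcome, as a careful person would: the job done as asked, in the order asked, and still so for the second after the job is handed in, with the robot touching nothing.
It also fails if it takes over 59 s, if anything falls off the work surface, if the arm or the gripper's body presses on something with over 40 N, if the wrist force passes 120 N, or if a joint passes its speed limit or range.

## Working session

There is one attempt and no reset: what is moved stays moved. The work goes in short steps, Python scripts to look and compute and a tool call to move; the robot and the scene stay as the last step left them, time stands still between calls to the robot, and variables do not carry over. Pictures are saved under pics/ and viewed, at most 10 in all, crops included, and the job is handed in when it is done.

Besides the shell and the picture viewer there is one more tool, called after ">>>" as name(argument=value, ...) on one line, values as JSON. step_arm: Moves the arm, as the interface text tells. Shift numbers are shares of 10 cm and turn numbers shares of 45 degrees, none past 1 either way. Its arguments: {"type":"object","properties":{"travel":{"type":"array","items":{"type":"array","items":{"type":"number","minimum":-1,"maximum":1}}},"yaw":{"type":"array","items":{"type":"number","minimum":-1,"maximum":1}},"claw":{"type":"number"},"grip_force":{"type":"number"}},"required":["travel","yaw"]}

```bash
mkdir -p pics; ls; python3 - <<'E'
from rig import robot
import cv2,numpy as np
s=robot.read_state();print(s['eef_pos'],s['eef_rot'],s['width'],robot.finger_overhang,s['time_s'])
for n in['side','top']:
    c=robot.capture(n);cv2.imwrite(f'pics/{n}0.png',c['image'][:,:,::-1]);print(n,c['K'].tolist(),np.round(c['R'],3).tolist(),c['t'], -c['R'].T@c['t'])
    for q in['board_center','board_hole','first','first_hole','hook','hook_tip','block','stock_a','stock_b','stand']:
        for d in robot.silhouettes(n,q)[:4]:
            ys,xs=np.nonzero(d['pixels']);print(n,q,round(d['confidence'],2),d['rect'],xs.mean().round(1),ys.mean().round(1))
E
```

```text
pics
[0.18384664 0.59683401 0.24144956] [-1.79907940e+02  5.78288033e-03  1.62883393e+02] 0.08525297595042558 0.011 0.0
side [[438.51935220261987, 0.0, 273.9707634114516], [0.0, 438.51935220261987, 214.49509089435423], [0.0, 0.0, 1.0]] [[-0.692, -0.721, -0.026], [-0.384, 0.399, -0.833], [0.611, -0.567, -0.553]] [0.36366397 0.34245785 1.47099935] [-0.51556561  0.95927019  1.10786315]
side board_center 0.92 [214.6, 260.5, 10.9, 34.4] 220.8 276.7
side board_center 0.64 [235.7, 294.2, 10.2, 24.0] 242.3 303.7
side board_center 0.63 [237.6, 244.6, 15.3, 34.4] 242.8 262.4
side board_hole 0.9 [233.6, 244.7, 16.0, 36.6] 243.2 262.8
side board_hole 0.78 [235.9, 292.3, 12.3, 25.7] 242.3 303.7
side board_hole 0.66 [215.8, 260.6, 14.4, 32.0] 220.8 276.7
side first 0.6 [303.2, 175.0, 5.4, 26.7] 308.1 187.1
side first 0.21 [218.8, 260.2, 12.1, 34.0] 220.8 276.8
side first_hole 0.72 [302.0, 168.1, 10.6, 33.7] 308.1 185.7
side hook 0.28 [158.6, 334.5, 23.8, 19.4] 166.0 345.6
side hook_tip 0.73 [158.1, 335.5, 21.2, 17.0] 165.7 345.2
side hook_tip 0.61 [204.0, 258.4, 14.8, 29.5] 210.1 271.3
side hook_t
[... 831 characters left out ...]
 [138.0, 187.6, 20.6, 18.8] 147.3 197.0
top first 0.68 [347.1, 189.3, 15.0, 15.7] 353.8 197.1
top first_hole 0.52 [171.0, 200.7, 35.7, 50.0] 189.9 227.5
top hook 0.71 [348.2, 166.3, 14.8, 55.3] 356.2 186.6
top hook_tip 0.44 [347.7, 169.8, 9.6, 22.3] 355.2 178.2
top hook_tip 0.18 [175.9, 229.8, 18.7, 7.3] 185.5 235.0
top block 0.97 [169.5, 201.8, 39.5, 51.1] 189.2 227.6
top block 0.18 [350.5, 165.8, 11.8, 26.8] 355.2 178.2
top stock_a 0.69 [171.6, 203.9, 22.7, 8.5] 182.1 209.5
top stock_a 0.49 [177.3, 217.7, 11.5, 6.4] 183.6 222.0
top stock_b 0.69 [171.6, 203.9, 22.7, 8.5] 182.1 209.5
top stock_b 0.49 [177.3, 217.7, 11.5, 6.4] 183.6 222.0
top stand 0.58 [252.6, 155.7, 127.2, 55.5] 311.3 180.7
```

```bash
python3 - <<'E'
import cv2
a=cv2.imread('pics/side0.png')[150:390,140:340];b=cv2.imread('pics/top0.png')[130:300,120:400]
cv2.imwrite('pics/s1.png',cv2.resize(a[:170],None,fx=3.5,fy=3.5,interpolation=2));cv2.imwrite('pics/t1.png',cv2.resize(b,None,fx=2.85,fy=2.85,interpolation=2))
E
```

```text
(no output)
```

View pics/s1.png

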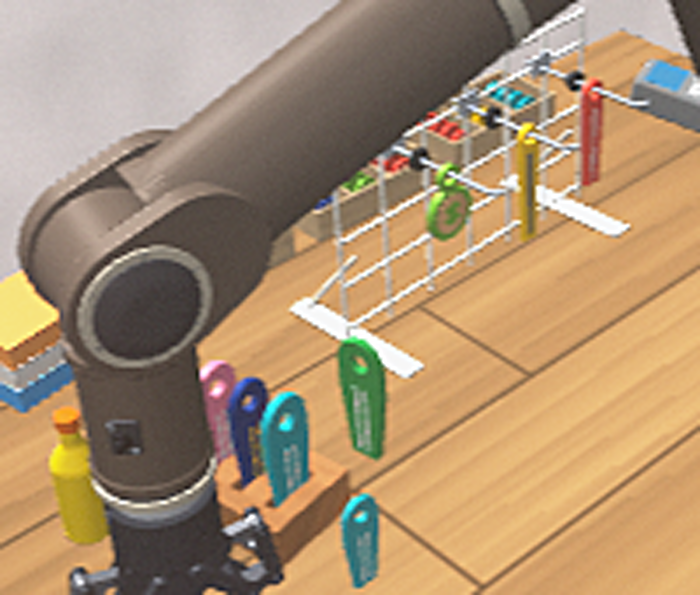

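View pics/t1.png

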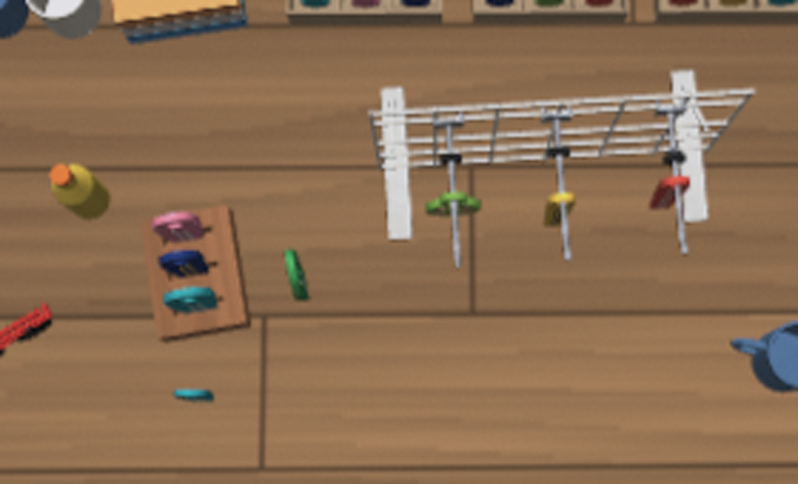

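The side view shows the large turquoise board at about px (222,278), and the red one on the far hook at (309,187). In the top view, the turquoise board is at about (187,235), the red hook runs from its base (356,169) to its tip (360,217), and the stop ring is at about (356,185).

```bash
cat > h.py <<'E'
from rig import robot
import cv2,numpy as np
def ray(c,u,v,z):
    C=-c['R'].T@c['t']; d=c['R'].T@np.linalg.inv(c['K'])@np.array([u,v,1.]); return C+d*(z-C[2])/d[2]
def tri(cs,ps):
    A=[];b=[]
    for c,(u,v) in zip(cs,ps):
        P=c['K']@np.c_[c['R'],c['t']]
        for k,w in((0,u),(1,v)): r=P[k]-w*P[2];A.append(r[:3]);b.append(-r[3])
    x,res,_,_=np.linalg.lstsq(np.array(A),np.array(b),rcond=None);return x
def proj(c,X):
    p=c['K']@(c['R']@np.asarray(X)+c['t']);return p[:2]/p[2]
E
python3 - <<'E'
from h import *
t=robot.capture('top');s=robot.capture('side')
def mask(im,box,lo,hi):
    m=cv2.inRange(cv2.cvtColor(im,cv2.COLOR_RGB2HSV),lo,hi);o=np.zeros_like(m);l,a,w,h=box;o[a:a+h,l:l+w]=m[a:a+h,l:l+w];return o
for c,n,box in((t,'top',(170,224,35,20)),(s,'side',(205,255,30,45))):
    m=mask(c['image'],box,(85,90,60),(97,255,255));ys,xs=np.nonzero(m)
    print(n,len(xs),xs.mean(),ys.mean(),xs.min(),xs.max(),ys.min(),ys.max(), [ (y,xs[ys==y].min(),xs[ys==y].max()) for y in sorted(set(ys))][::3])
b=robot.silhouettes('top','block')[0]['pixels'].astype(np.uint8)
r=cv2.minAreaRect(cv2.findContours(b,0,1)[0][0])
pts=[ray(t,*p,.05)[:2].round(4) for p in cv2.boxPoints(r)];print('block',r,pts)
for nm,p,z in(('tip',(360.4,217.7),.249),('base',(355.8,168.6),.24),('gl',(249.8,170.4),.28),('gr',(384,162.3),.28),('hookL base',(277.5,173),.24),('hookL tip',(280.5,223),.249),('hookM base',(316,171),.24),('hookM tip',(319.5,220.5),.249)):print(nm,ray(t,*p,z).round(4))
def big(c,l,a,w,h,f): return cv2.resize(c['image'][a:a+h,l:l+w,::-1],None,fx=f,fy=f,interpolation=cv2.INTER_CUBIC)
A=big(t,330,155,50,75,8);B=big(s,285,155,50,75,8);
cv2.imwrite('pics/h.png',np.hstack([A,B]))
A=big(t,160,195,60,60,6.5);B=big(s,190,245,60,60,6.5);cv2.imwrite('pics/b.png',np.hstack([A,B]))
E
```

```text
top 107 186.37383177570092 234.25233644859813 178 195 231 238 [(np.int64(231), np.int64(185), np.int64(193)), (np.int64(234), np.int64(178), np.int64(194)), (np.int64(237), np.int64(180), np.int64(194))]
side 276 220.84420289855072 275.60869565217394 214 227 262 293 [(np.int64(262), np.int64(221), np.int64(223)), (np.int64(265), np.int64(216), np.int64(225)), (np.int64(268), np.int64(215), np.int64(226)), (np.int64(271), np.int64(214), np.int64(227)), (np.int64(274), np.int64(215), np.int64(227)), (np.int64(277), np.int64(215), np.int64(227)), (np.int64(280), np.int64(216), np.int64(227)), (np.int64(283), np.int64(216), np.int64(227)), (np.int64(286), np.int64(217), np.int64(227)), (np.int64(289), np.int64(218), np.int64(224)), (np.int64(292), np.int64(218), np.int64(220))]Traceback (most recent call last):
  File "<stdin>", line 8, in <module>
IndexError: list index out of range
```

```bash
python3 - <<'E'
from h import *
s=robot.capture('side')
for _ in range(4):
    t=robot.capture('top');q=robot.silhouettes('top','block')
    if q and q[0]['confidence']>.5:break
b=q[0]['pixels'].astype(np.uint8)
r=cv2.minAreaRect(max(cv2.findContours(b,0,1)[0],key=len))
pts=[ray(t,*p,.05)[:2].round(4) for p in cv2.boxPoints(r)];print('block',r,pts)
for nm,p,z in(('tip',(360.4,217.7),.249),('base',(355.8,168.6),.24),('gl',(249.8,170.4),.28),('gr',(384,162.3),.28),('hookL base',(277.5,173),.24),('hookL tip',(280.5,223),.249),('hookM base',(316,171),.24),('hookM tip',(319.5,220.5),.249)):print(nm,ray(t,*p,z).round(4))
print('board',tri([t,s],[(186.4,234.3),(220.8,275.6)]))
def big(c,l,a,w,h,f): return cv2.resize(c['image'][a:a+h,l:l+w,::-1],None,fx=f,fy=f,interpolation=cv2.INTER_CUBIC)
A=big(t,330,155,50,75,8);B=big(s,285,155,50,75,8);
cv2.imwrite('pics/h.png',np.hstack([A,B]))
A=big(t,160,195,60,60,6.5);B=big(s,190,245,60,60,6.5);cv2.imwrite('pics/b.png',np.hstack([A,B]))
E
```

```text
block ((187.8317108154297, 226.21463012695312), (44.76938247680664, 34.223087310791016), 77.90524291992188) [array([0.5446, 0.4045]), array([0.5699, 0.2868]), array([0.4135, 0.2506]), array([0.389 , 0.3666])]
tip [ 0.4714 -0.2465  0.249 ]
base [ 0.633  -0.2393  0.24  ]
gl [0.6175 0.0989 0.28  ]
gr [ 0.6419 -0.3217  0.28  ]
hookL base [0.6195 0.0122 0.24  ]
hookL tip [0.4559 0.004  0.249 ]
hookM base [ 0.6255 -0.1113  0.24  ]
hookM tip [ 0.4632 -0.118   0.249 ]
board [0.44325767 0.32247056 0.10999251]
```

View pics/h.png

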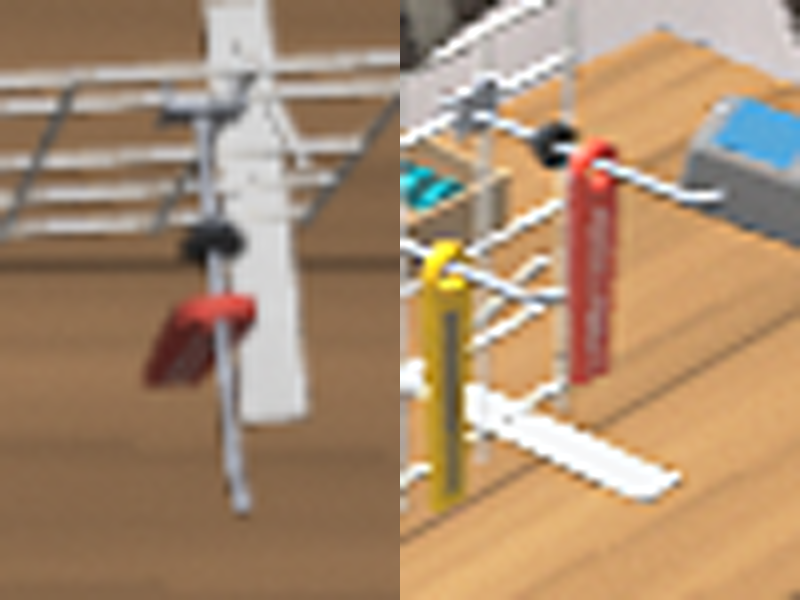

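View pics/b.png

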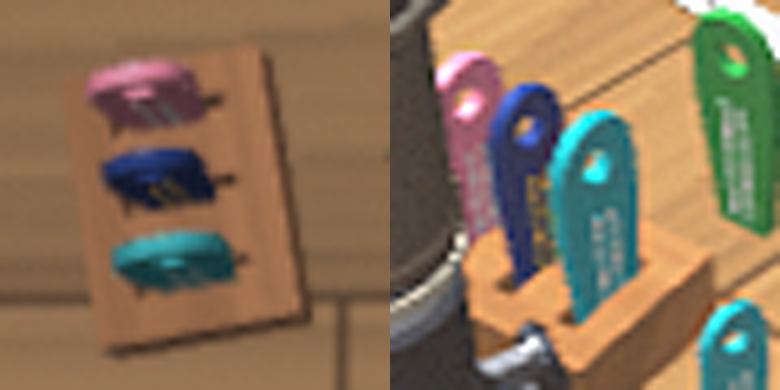

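```bash
cat >> h.py <<'E'
def zt(p): return ((p[0]+.5)/6.5-.5+160,(p[1]+.5)/6.5-.5+195)
def zs(p): return ((p[0]-390+.5)/6.5-.5+190,(p[1]+.5)/6.5-.5+245)
def ht(p): return ((p[0]+.5)/8-.5+330,(p[1]+.5)/8-.5+155)
def hs(p): return ((p[0]-400+.5)/8-.5+285,(p[1]+.5)/8-.5+155)
E
python3 - <<'E'
from h import *
t=robot.capture('top');s=robot.capture('side')
c=[ray(t,*zt(p),.05)[:2] for p in((65,80),(258,46),(302,318),(110,352))]
print('block',np.round(c,4),np.mean(c,0));
for i in range(4):
    d=c[(i+1)%4]-c[i];print(np.linalg.norm(d),np.degrees(np.arctan2(d[1],d[0])))
print('hole side',ray(s,*zs((597,165)),.137)); 
print('nose top', ray(t,*zt((172,234)),.165), 'side',ray(s,*zs((597,110)),.165))
print('slot front corner side', ray(s,*zs((575,322)),.05),ray(s,*zs((640,275)),.05))
print('tip',tri([t,s],[ht((240,510)),hs((720,197))]),ray(t,*ht((240,505)),.249),ray(s,*hs((715,197)),.249))
print('ring',tri([t,s],[ht((213,243)),hs((555,145))]))
print('base',ray(t,*ht((205,108)),.24),ray(s,*hs((478,114)),.24))
print('red top',tri([t,s],[ht((217,305)),hs((597,147))]))
print('bend',ray(s,*hs((685,195)),.24),)
E
```

```text
block [[0.5482 0.3935]
 [0.5666 0.2889]
 [0.4171 0.2619]
 [0.3994 0.3644]] [0.48282369 0.32717064]
0.10617716870793574 -80.0239626027784
0.15192920511419705 -169.77399182240478
0.10401412585925676 99.81531165028044
0.15166231663566637 11.04382927617907
hole side [0.44112921 0.32212811 0.137     ]
nose top [0.44610285 0.31254053 0.165     ] side [0.4478372  0.31358571 0.165     ]
slot front corner side [0.43505794 0.35184823 0.05      ] [0.43866657 0.30482554 0.05      ]
tip [ 0.47138713 -0.24269601  0.24765608] [ 0.47141378 -0.24386696  0.249     ] [ 0.47393277 -0.23749088  0.249     ]
ring [ 0.58055534 -0.23783224  0.2388776 ]
base [ 0.63474433 -0.23740362  0.24      ] [ 0.63400586 -0.2326437   0.24      ]
red top [ 0.55238313 -0.23742157  0.24835366]
bend [ 0.49665179 -0.24120014  0.24      ]
```

```bash
cat >> h.py <<'E'
from scipy.spatial.transform import Rotation as Ro
def plan(x,y,z,yaw):
    s=robot.read_state();R=Ro.from_euler('xyz',s['eef_rot'],degrees=True).as_matrix()
    d=R.T@(np.array([x,y,z])-s['eef_pos']);dy=(yaw-s['eef_rot'][2]+90)%180-90
    print('t',s['time_s'],'eef',s['eef_pos'].round(4),s['eef_rot'].round(2),'shares',(d/.1).round(3),'yaw',round(-dy/45,3),'w',s['width'],'F',np.round(s['ft_force'],2),'j',np.round(s['joint_pos'],0))
E
python3 -c "
from h import *
plan(.442,.318,.242,190.3)"
```

```text
t 1.5 eef [0.184  0.5973 0.2423] [180.    -0.   162.88] shares [-3.288e+00 -1.910e+00  3.000e-03] yaw -0.609 w 0.08534919287007973 F [-0.07  0.09  0.56] j [-77.  24.  -1.  91.   0.  65.  -5.]
```

>>> step_arm(travel=[[-0.28,-0.16,0],[-0.56,-0.32,0],[-0.84,-0.48,0],[-1,-0.58,0],[-1,-0.58,0]], yaw=[-0.12,-0.24,-0.36,-0.48,-0.609], claw=0)

```text
time_s: 1.92
eef_pos: [0.267, 0.5086, 0.2425]
eef_rot: [-179.9, 0.1, -169.8]
ft_force: [-0.2, -0.3, 0.5]
width: 0.0854
grip_force: 0.0
```

```bash
python3 -c "
from h import *
plan(.442,.318,.242,190.3)"
```

```text
t 1.9167 eef [0.267  0.5086 0.2425] [-1.7988e+02  1.1000e-01 -1.6982e+02] shares [-1.385 -2.185  0.012] yaw -0.003 w 0.08538292009764104 F [-0.21 -0.34  0.47] j [-64.  19.  -4.  98.   2.  63.  32.]
```

>>> step_arm(travel=[[-0.2,-0.3,0],[-0.4,-0.6,0],[-0.6,-0.95,0],[-0.6,-0.95,0]], yaw=[0,0,0,0])

```text
time_s: 2.25
eef_pos: [0.345, 0.4228, 0.2425]
eef_rot: [-179.8, 0.1, -170.3]
ft_force: [0.5, -1.0, -0.1]
width: 0.0854
grip_force: 0.0
```

>>> step_arm(travel=[[-0.2,-0.3,0],[-0.4,-0.6,0],[-0.6,-0.95,0],[-0.6,-0.95,0]], yaw=[0,0,0,0])

```text
time_s: 2.58
eef_pos: [0.4203, 0.3397, 0.2426]
eef_rot: [-179.8, 0.1, -170.3]
ft_force: [0.2, -1.6, -0.1]
width: 0.0856
grip_force: 0.0
```

```bash
python3 -c "
from h import *
plan(.442,.318,.242,190.3)
plan(.442,.318,.242,190.3)
def big(c,l,a,w,h,f): return cv2.resize(c['image'][a:a+h,l:l+w,::-1],None,fx=f,fy=f,interpolation=cv2.INTER_CUBIC)
t=robot.capture('top');s=robot.capture('side')
cv2.imwrite('pics/c.png',np.hstack([big(t,140,180,80,80,5),big(s,180,220,80,80,5)]))
plan(.442,.318,.242,190.3)
"
```

```text
t 2.5833 eef [0.4203 0.3397 0.2426] [-1.7979e+02  1.4000e-01 -1.7030e+02] shares [-0.177 -0.25   0.007] yaw -0.013 w 0.08558431976215553 F [ 0.21 -1.56 -0.13] j [-46.  15.   2. 103.  -0.  61.  56.]
t 2.5833 eef [0.4203 0.3397 0.2426] [-1.7979e+02  1.4000e-01 -1.7030e+02] shares [-0.177 -0.25   0.007] yaw -0.013 w 0.08558431976215553 F [ 0.21 -1.56 -0.13] j [-46.  15.   2. 103.  -0.  61.  56.]
t 2.6833 eef [0.4158 0.3454 0.2425] [-1.7999e+02  3.0000e-02 -1.6997e+02] shares [-0.21  -0.315  0.005] yaw -0.006 w 0.0853977665974552 F [-0.41  1.04  0.01] j [-46.  15.   2. 103.  -0.  61.  56.]
```

View pics/c.png

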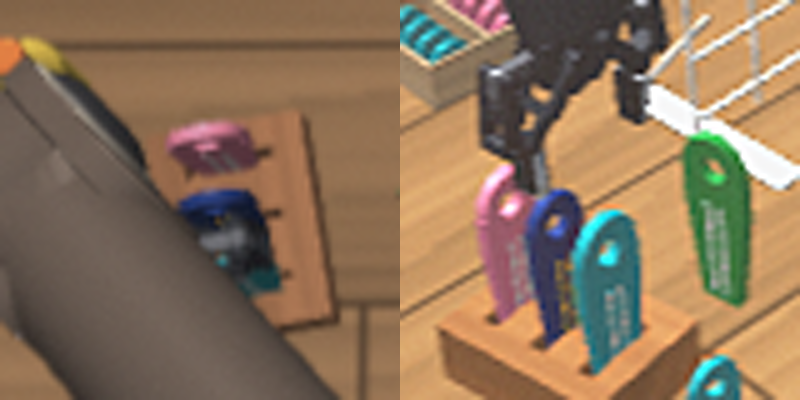

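The side view shows the turquoise board still standing with its hole at about px (221.6,269.6). The open fingers are above and behind it, so I'm moving over it.

>>> step_arm(travel=[[-0.11,-0.15,0],[-0.22,-0.3,0],[-0.22,-0.3,0],[-0.22,-0.3,0],[-0.22,-0.3,0]], yaw=[0,0,0,0,0])

```text
time_s: 3.1
eef_pos: [0.4404, 0.3228, 0.2422]
eef_rot: [180.0, -0.0, -169.6]
ft_force: [-0.9, 0.3, 0.0]
width: 0.0852
grip_force: 0.0
```

```bash
python3 -c "
from h import *
def big(c,l,a,w,h,f): return cv2.resize(c['image'][a:a+h,l:l+w,::-1],None,fx=f,fy=f,interpolation=cv2.INTER_CUBIC)
t=robot.capture('top');s=robot.capture('side')
cv2.imwrite('pics/d.png',np.hstack([big(t,140,180,80,80,5),big(s,180,220,80,80,5)]))
plan(.443,.319,.118,190.3)
m=cv2.inRange(cv2.cvtColor(s['image'],cv2.COLOR_RGB2HSV),(85,90,60),(97,255,255));m[:,:205]=0;m[:,233:]=0;m[:255]=0;m[296:]=0
from scipy.optimize import minimize
# outline of board above block, y half-width 28 between z .099-.137, round nose
def outl(x,y,yaw):
    a=np.radians(yaw);ex=np.array([np.cos(a),np.sin(a),0]);ey=np.array([-np.sin(a),np.cos(a),0]);c=np.array([x,y,0])
    th=np.linspace(0,np.pi,20);yz=[(28*np.cos(q),137+28*np.sin(q)) for q in th]+[(-28,99),(28,99)]
    P=np.array([proj(s,c+ex*dx+ey*u/1000+np.array([0,0,z/1000])) for u,z in yz for dx in(-.005,.005)],np.float32)
    return cv2.convexHull(P)
mm=cv2.morphologyEx(m,cv2.MORPH_CLOSE,np.ones((5,5)))
h,w=mm.shape
def cost(p):
    o=np.zeros((h*4,w*4),np.uint8);cv2.fillConvexPoly(o,np.round((outl(p[0],p[1],10.3)+.5)*4).astype(int),255)
    o=cv2.resize(o,(w,h),interpolation=cv2.INTER_AREA)
    v=int(proj(s,(p[0],p[1],.105))[1]); d=(o[:v].astype(float)-mm[:v])/255
    return (d**2).sum()
best=min((cost((x,y)),x,y) for x in np.arange(.43,.456,.001) for y in np.arange(.308,.332,.001));print(best)
"
```

```text
t 3.2 eef [0.4404 0.3227 0.2422] [ 1.7997e+02 -2.0000e-02 -1.6959e+02] shares [-0.02  -0.042  1.242] yaw 0.002 w 0.08530891277910027 F [ 0.22 -0.19 -0.28] j [-43.  16.   3. 103.  -1.  61.  60.]
(np.float64(9.403567858515956), np.float64(0.445), np.float64(0.325))
```

View pics/d.png

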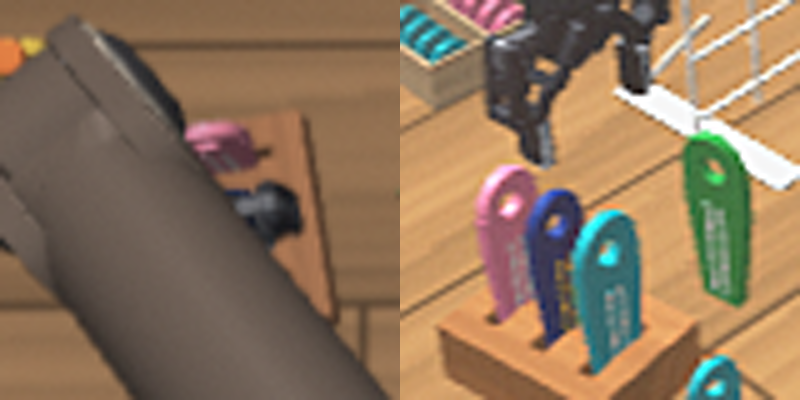

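The side view shows both fingers straddling above, and the board fit is (0.445,0.325). I'm descending.

>>> step_arm(travel=[[-0.04,-0.02,0.2],[-0.04,-0.02,0.4],[-0.04,-0.02,0.6],[-0.04,-0.02,0.8],[-0.04,-0.02,1.0],[-0.04,-0.02,1.0]], yaw=[0,0,0,0,0,0])

```text
time_s: 3.7
eef_pos: [0.4432, 0.3196, 0.1388]
eef_rot: [-179.9, -0.3, -169.6]
ft_force: [-0.7, -0.2, -0.9]
width: 0.0855
grip_force: 0.0
```

>>> step_arm(travel=[[0,0,0.12],[0,0,0.24],[0,0,0.24],[0,0,0.24]], yaw=[0,0,0,0])

```text
time_s: 4.03
eef_pos: [0.4455, 0.3206, 0.1189]
eef_rot: [180.0, -0.0, -169.7]
ft_force: [0.1, 0.7, -0.2]
width: 0.0854
grip_force: 0.0
```

```bash
python3 -c "
from h import *
def big(c,l,a,w,h,f): return cv2.resize(c['image'][a:a+h,l:l+w,::-1],None,fx=f,fy=f,interpolation=cv2.INTER_CUBIC)
s=robot.capture('side')
cv2.imwrite('pics/e.png',big(s,180,220,80,80,7))
plan(.444,.322,.118,190.3)"
```

```text
t 4.0833 eef [0.4458 0.3208 0.1193] [ 1.7997e+02  3.0000e-02 -1.6968e+02] shares [0.016 0.015 0.013] yaw 0.001 w 0.0850239632746851 F [-0.63 -0.18  0.75] j [-43.  24.   2. 109.  -1.  46.  61.]
```

View pics/e.png

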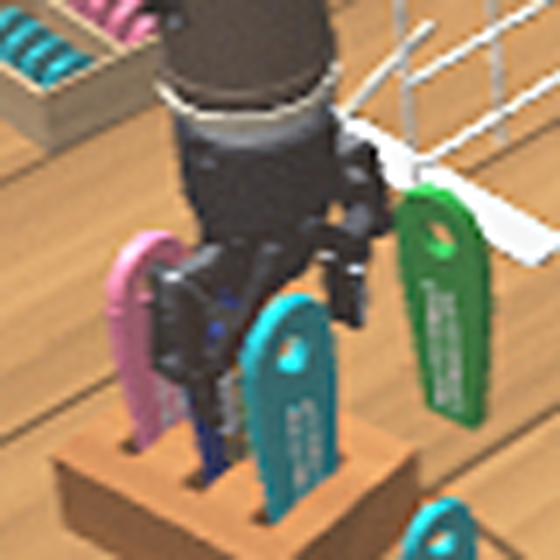

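The fingers straddle the board, the left one at about (190,350) and the right one at about (345,310) in the crop. I need to check the depth alignment numerically.

```bash
python3 -c "
from h import *
s=robot.capture('side')
R=Ro.from_euler('xyz',robot.read_state()['eef_rot'],degrees=True).as_matrix();p=robot.read_state()['eef_pos']
f=lambda X:((proj(s,X)-[180,220]+.5)*7).round(0)
for n,v in(('tipL',(0,.043,.0)),('tipR',(0,-.043,.0)),('tcp',(0,0,0)),('outL',(0,.057,-.02)),('outR',(0,-.057,-.02)),('hole@tcp',(.005,0,-.0183)),('nose',(0,0,-.0463))):print(n,f(p+R@np.array(v)))
"
```

```text
tipL [233. 424.]
tipR [350. 327.]
tcp [293. 375.]
outL [208. 409.]
outR [365. 281.]
hole@tcp [297. 350.]
nose [284. 301.]
```

Alignment holds: predicted hole (297,350), seen (292,352). Closing.

>>> step_arm(travel=[[0,0,0],[0,0,0],[0,0,0],[0,0,0],[0,0,0],[0,0,0],[0,0,0],[0,0,0]], yaw=[0,0,0,0,0,0,0,0], claw=1, grip_force=50)

```text
time_s: 4.8
eef_pos: [0.4463, 0.3207, 0.1193]
eef_rot: [179.9, 0.1, -169.7]
ft_force: [-0.8, 0.2, 5.5]
width: 0.0555
grip_force: 52.7
```

>>> step_arm(travel=[[0,0,0],[0,0,-0.05],[0,0,-0.1],[0,0,-0.2],[0,0,-0.3],[0,0,-0.45],[0,0,-0.6],[0,0,-0.6]], yaw=[0,0,0,0,0,0,0,0])

```text
time_s: 5.47
eef_pos: [0.4472, 0.3211, 0.182]
eef_rot: [179.8, 0.3, -169.7]
ft_force: [1.0, 0.3, 1.0]
width: 0.0553
grip_force: 52.8
```

>>> step_arm(travel=[[0,0,-0.2],[0,0,-0.4],[0,0,-0.6],[0,0,-0.8],[0,0,-0.95],[0,0,-0.95],[0,0,-0.95]], yaw=[0,0,0,0,0,0,0])

```text
time_s: 6.05
eef_pos: [0.446, 0.3202, 0.2739]
eef_rot: [180.0, 0.1, -169.7]
ft_force: [-0.2, -0.7, -0.3]
width: 0.0553
grip_force: 53.0
```

```bash
python3 -c "
from h import *
def big(c,l,a,w,h,f): return cv2.resize(c['image'][a:a+h,l:l+w,::-1],None,fx=f,fy=f,interpolation=cv2.INTER_CUBIC)
s=robot.capture('side')
cv2.imwrite('pics/f.png',big(s,180,170,100,100,6))
plan(.444,.15,.27,182.9)"
```

```text
t 6.1 eef [0.4455 0.3198 0.2728] [-1.7999e+02 -2.0000e-02 -1.6972e+02] shares [ 0.318 -1.668  0.029] yaw 0.164 w 0.05537821833881225 F [-0.38  0.29 -1.08] j [-43.  15.   3. 100.  -1.  65.  60.]
```

View pics/f.png

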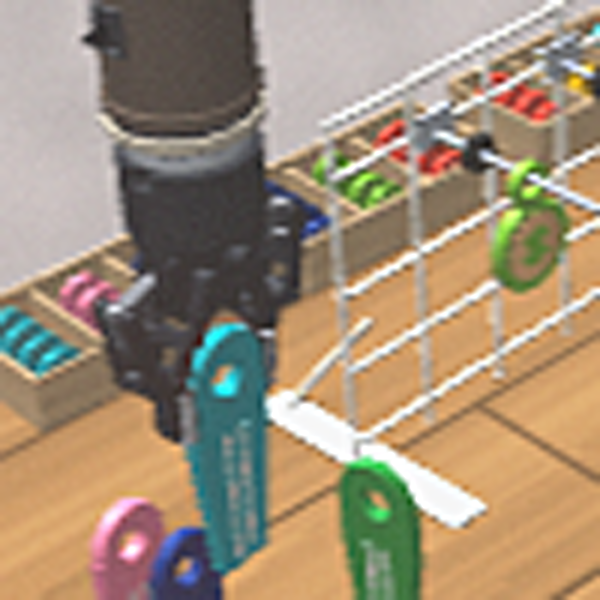

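Held well (width 55.4 mm), with the hole at crop (226,378). I'm carrying it along the front of the stand.

>>> step_arm(travel=[[0.17,-0.27,0],[0.34,-0.54,0],[0.5,-0.82,0],[0.5,-0.82,0]], yaw=[0.08,0.166,0.166,0.166])

```text
time_s: 6.43
eef_pos: [0.4093, 0.2244, 0.2718]
eef_rot: [-179.8, -0.2, -177.5]
ft_force: [1.0, 0.1, -0.1]
width: 0.0554
grip_force: 53.1
```

>>> step_arm(travel=[[0,-0.33,0],[0,-0.66,0],[0,-1,0],[0,-1,0]], yaw=[0,0,0,0])

```text
time_s: 6.77
eef_pos: [0.4159, 0.1241, 0.2723]
eef_rot: [-179.8, -0.1, -177.6]
ft_force: [0.5, -0.2, 0.3]
width: 0.0554
grip_force: 53.2
```

>>> step_arm(travel=[[0,-0.33,0],[0,-0.66,0],[0,-1,0],[0,-1,0]], yaw=[0,0,0,0])

```text
time_s: 7.1
eef_pos: [0.4205, 0.0247, 0.2725]
eef_rot: [-179.9, -0.1, -177.6]
ft_force: [1.3, 0.2, -0.6]
width: 0.0553
grip_force: 53.2
```

>>> step_arm(travel=[[0,-0.33,0],[0,-0.66,0],[0,-1,0],[0,-1,0]], yaw=[0,0,0,0])

```text
time_s: 7.43
eef_pos: [0.4254, -0.0749, 0.2727]
eef_rot: [-179.9, -0.0, -177.6]
ft_force: [-0.5, -0.8, -0.6]
width: 0.0556
grip_force: 53.3
```

>>> step_arm(travel=[[0,-0.33,0],[0,-0.66,0],[0,-0.9,0],[0,-0.9,0],[0,-0.9,0],[0,-0.9,0]], yaw=[0,0,0,0,0,0])

```text
time_s: 7.93
eef_pos: [0.4303, -0.1579, 0.2725]
eef_rot: [180.0, -0.1, -177.2]
ft_force: [-0.3, 0.3, -0.9]
width: 0.0553
grip_force: 53.3
```

```bash
python3 -c "
from h import *
plan(.43,-.244,.231,182.8)"
```

```text
t 7.9333 eef [ 0.4303 -0.1579  0.2725] [ 1.7997e+02 -9.0000e-02 -1.7716e+02] shares [ 0.045 -0.86   0.415] yaw 0.001 w 0.05529320955777439 F [-0.29  0.3  -0.94] j [-12.   5.  29. 113.  -3.  63. 110.]
```

>>> step_arm(travel=[[0.05,-0.3,0.1],[0.05,-0.6,0.2],[0.05,-0.86,0.3],[0.05,-0.86,0.415],[0.05,-0.86,0.415],[0.05,-0.86,0.415],[0.05,-0.86,0.415],[0.05,-0.86,0.415]], yaw=[0,0,0,0,0,0,0,0])

```text
time_s: 8.6
eef_pos: [0.4303, -0.2439, 0.2324]
eef_rot: [180.0, 0.1, -177.1]
ft_force: [1.0, -0.3, -0.4]
width: 0.0555
grip_force: 53.3
```

```bash
python3 -c "
from h import *
def big(c,l,a,w,h,f): return cv2.resize(c['image'][a:a+h,l:l+w,::-1],None,fx=f,fy=f,interpolation=cv2.INTER_CUBIC)
t=robot.capture('top');s=robot.capture('side')
cv2.imwrite('pics/g.png',np.hstack([big(t,320,160,70,100,5.7),big(s,285,140,70,100,5.7)]))
plan(.43,-.244,.231,182.8)
st=robot.read_state();p=st['eef_pos'];R=Ro.from_euler('xyz',st['eef_rot'],degrees=True).as_matrix()
for n,v in(('holefront',(.005,0,-.0177)),('nose',(0,0,-.0457)),('bottom',(0,0,.104)),('tcp',(0,0,0))):
  X=p+R@np.array(v);print(n,X.round(4),'side crop',((proj(s,X)-[285,140]+.5)*5.7).round(0)+[399,0],'top crop',((proj(t,X)-[320,160]+.5)*5.7).round(0))
"
```

```text
t 8.7 eef [ 0.4301 -0.2444  0.2324] [ 1.7999e+02  7.0000e-02 -1.7710e+02] shares [0.001 0.004 0.014] yaw 0.002 w 0.05511296984932591 F [ 0.12 -0.41  0.04] j [ -4.  12.  33. 112.  -8.  58. 125.]
holefront [ 0.4251 -0.2447  0.2501] side crop [684. 245.] top crop [233. 415.]
nose [ 0.4301 -0.2444  0.2781] side crop [681. 207.] top crop [241. 398.]
bottom [ 0.4303 -0.2444  0.1284] side crop [670. 390.] top crop [197. 436.]
tcp [ 0.4301 -0.2444  0.2324] side crop [677. 265.] top crop [227. 410.]
```

View pics/g.png

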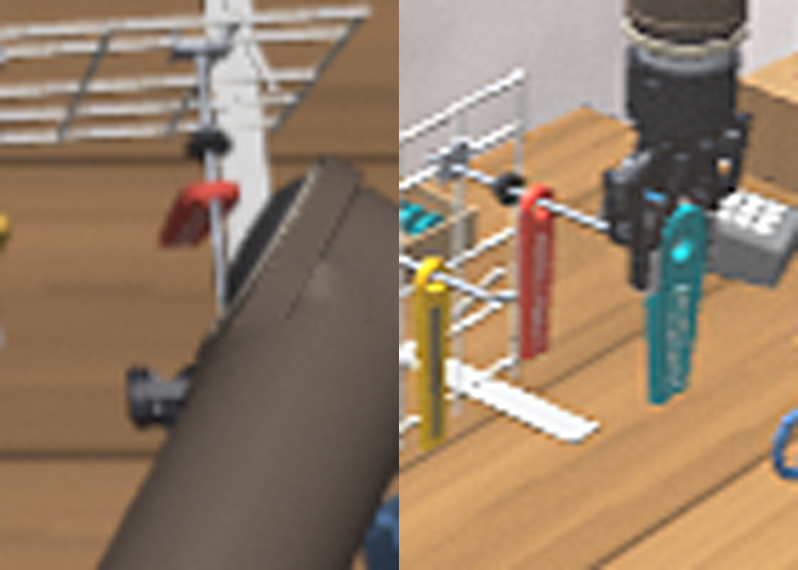

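```bash
python3 -c "
from h import *
s=robot.capture('side')
f=lambda X:((proj(s,X)-[285,140]+.5)*5.7).round(1)+[399,0]
H=np.array([.4301,-.2444,.2485]);e=np.array([np.cos(np.radians(2.8)),np.sin(np.radians(2.8)),0])
print('hole front now',f(H-.005*e))
for d in(.035,.0413,.05):
  print(d,f(H+d*e))
print('dy5mm',f(H+.0413*e+[0,.005,0]),'dz5',f(H+.0413*e+[0,0,.005]))
# straight prong points, at z .24
for x in(.50,.56,.58,.62): print(x,f([x,-.2424+(x-.4714)*.049,.24]))
"
```

```text
hole front now [684.2 246.8]
0.035 [638.3 228.5]
0.0413 [631.1 225.6]
0.05 [621.3 221.7]
dy5mm [626.5 228.1] dz5 [631.4 219.4]
0.5 [598.7 223.3]
0.56 [533.6 197.2]
0.58 [512.4 188.7]
0.62 [470.9 172. ]
```

Seen tip (628,226) against predicted path (631,226) agrees within about 2 mm. Threading slowly.

>>> step_arm(travel=[[-0.12,0,0],[-0.24,0,0.01],[-0.34,0,0.01],[-0.38,0,0.01],[-0.42,0,0.015],[-0.42,0,0.015],[-0.42,0,0.015]], yaw=[0,0,0,0,0,0,0])

```text
time_s: 9.33
eef_pos: [0.4714, -0.2432, 0.23]
eef_rot: [-180.0, -0.1, -177.2]
ft_force: [0.1, 0.5, -0.5]
width: 0.0553
grip_force: 53.3
```

>>> step_arm(travel=[[-0.04,0,0.022],[-0.08,0,0.045],[-0.12,0,0.067],[-0.16,0,0.09],[-0.2,0,0.1],[-0.25,0,0.1],[-0.25,0,0.1],[-0.25,0,0.1]], yaw=[0,0,0,0,0,0,0,0])

```text
time_s: 10.0
eef_pos: [0.4968, -0.2419, 0.2202]
eef_rot: [-180.0, -0.0, -177.2]
ft_force: [0.2, 0.3, -0.9]
width: 0.0555
grip_force: 53.3
```

```bash
python3 -c "
from h import *
def big(c,l,a,w,h,f): return cv2.resize(c['image'][a:a+h,l:l+w,::-1],None,fx=f,fy=f,interpolation=cv2.INTER_CUBIC)
s=robot.capture('side')
cv2.imwrite('pics/i.png',big(s,285,140,70,70,8.5))
plan(.52,-.24,.2223,182.8)"
```

```text
t 10.05 eef [ 0.4965 -0.242   0.2202] [-1.7999e+02 -1.0000e-02 -1.7718e+02] shares [-0.235  0.008 -0.021] yaw 0.0 w 0.05566352695369863 F [ 0.21  0.02 -0.47] j [ -4.  19.  31. 105. -11.  59. 125.]
```

View pics/i.png

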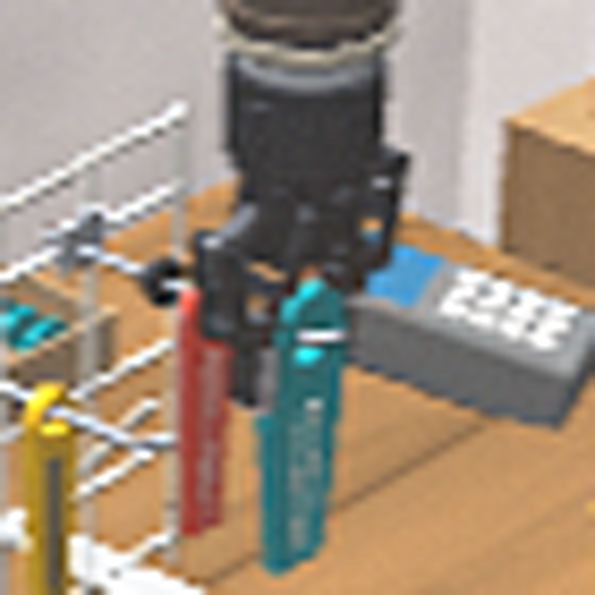

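The prong comes through the hole at crop (310–345,337), so the board is threaded with no contact force. Sliding back.

>>> step_arm(travel=[[-0.08,0,0.01],[-0.16,0,0.02],[-0.24,0,0.03],[-0.32,0,0.03],[-0.4,0,0.03],[-0.4,0,0.03],[-0.4,0,0.03]], yaw=[0,0,0,0,0,0,0])

```text
time_s: 10.63
eef_pos: [0.5369, -0.2398, 0.217]
eef_rot: [-180.0, -0.0, -177.2]
ft_force: [0.1, -1.0, -0.8]
width: 0.0552
grip_force: 53.3
```

>>> step_arm(travel=[[-0.03,0,0],[-0.06,0,0],[-0.09,0,0],[-0.12,0,0],[-0.12,0,0],[-0.12,0,0]], yaw=[0,0,0,0,0,0])

```text
time_s: 11.13
eef_pos: [0.5486, -0.2393, 0.2172]
eef_rot: [180.0, -0.0, -177.2]
ft_force: [-0.3, -0.7, -0.3]
width: 0.055
grip_force: 53.3
```

```bash
python3 -c "
from h import *
plan(.57,-.238,.216,182.8)
from collections import Counter
for _ in range(3):
  s=robot.capture('side');im=s['image'];F=robot.read_state()['ft_force'];print(F)
hs_=cv2.cvtColor(im,cv2.COLOR_RGB2HSV);m=(cv2.inRange(hs_,(0,120,110),(6,255,255))|cv2.inRange(hs_,(174,120,110),(180,255,255)));m[:,:295]=0;m[:,325:]=0;m[:165]=0;m[:190]=0;m[215:]=0
ys,xs=np.nonzero(m);print(len(xs),xs.min() if len(xs) else 0,xs.mean(),ys.mean(),ys.max())
"
```

```text
t 11.1333 eef [ 0.5486 -0.2393  0.2172] [ 180.     -0.   -177.17] shares [-0.215  0.003  0.012] yaw 0.001 w 0.05497698507704336 F [-0.28 -0.67 -0.28] j [ -3.  24.  30.  99. -14.  61. 124.]
[-0.52366706 -0.23636725  0.06492308]
[-0.49618983  0.02551629  0.14265645]
[-0.55247226 -0.30967159 -0.18785923]<string>:8: RuntimeWarning: Mean of empty slice.
  ret = ret.dtype.type(ret / rcount)
Traceback (most recent call last):
ValueError: zero-size array to reduction operation maximum which has no identity
```

>>> step_arm(travel=[[-0.01,0,0],[-0.02,0,0],[-0.03,0,0],[-0.04,0,0],[-0.05,0,0],[-0.05,0,0],[-0.05,0,0]], yaw=[0,0,0,0,0,0,0])

```text
time_s: 11.87
eef_pos: [0.5536, -0.239, 0.2172]
eef_rot: [180.0, 0.0, -177.2]
ft_force: [-0.6, 0.1, -1.2]
width: 0.0554
grip_force: 53.3
```

>>> step_arm(travel=[[-0.01,0,0],[-0.02,0,0],[-0.03,0,0],[-0.03,0,0],[-0.03,0,0]], yaw=[0,0,0,0,0])

```text
time_s: 12.28
eef_pos: [0.5566, -0.2389, 0.2173]
eef_rot: [180.0, 0.0, -177.2]
ft_force: [-0.7, -0.7, 0.1]
width: 0.0554
grip_force: 53.3
```

>>> step_arm(travel=[[-0.01,0,0],[-0.02,0,0],[-0.02,0,0],[-0.02,0,0]], yaw=[0,0,0,0])

```text
time_s: 12.62
eef_pos: [0.5585, -0.2388, 0.2173]
eef_rot: [180.0, 0.0, -177.2]
ft_force: [0.4, -0.6, -0.7]
width: 0.0554
grip_force: 53.3
```

>>> step_arm(travel=[[-0.01,0,0],[-0.015,0,0],[-0.015,0,0],[-0.015,0,0]], yaw=[0,0,0,0])

```text
time_s: 12.95
eef_pos: [0.56, -0.2388, 0.2173]
eef_rot: [-180.0, 0.0, -177.2]
ft_force: [0.5, -0.2, 0.5]
width: 0.0552
grip_force: 53.3
```

>>> step_arm(travel=[[-0.01,0,0],[-0.01,0,0],[-0.01,0,0]], yaw=[0,0,0])

```text
time_s: 13.2
eef_pos: [0.561, -0.2387, 0.2173]
eef_rot: [180.0, 0.0, -177.2]
ft_force: [0.2, 0.9, -0.2]
width: 0.0554
grip_force: 53.3
```

>>> step_arm(travel=[[-0.005,0,0],[-0.01,0,0],[-0.01,0,0]], yaw=[0,0,0])

```text
time_s: 13.45
eef_pos: [0.5621, -0.2386, 0.2173]
eef_rot: [180.0, 0.0, -177.2]
ft_force: [-0.6, 0.2, -0.0]
width: 0.0553
grip_force: 53.3
```

>>> step_arm(travel=[[-0.005,0,0],[-0.01,0,0],[-0.01,0,0]], yaw=[0,0,0])

```text
time_s: 13.7
eef_pos: [0.5631, -0.2386, 0.2172]
eef_rot: [-180.0, 0.0, -177.2]
ft_force: [0.5, 0.6, -0.4]
width: 0.0552
grip_force: 53.3
```

>>> step_arm(travel=[[-0.005,0,0],[-0.01,0,0],[-0.01,0,0]], yaw=[0,0,0])

```text
time_s: 13.95
eef_pos: [0.5641, -0.2386, 0.2173]
eef_rot: [-180.0, 0.0, -177.2]
ft_force: [0.6, -0.9, -1.3]
width: 0.0553
grip_force: 53.3
```

>>> step_arm(travel=[[-0.005,0,0],[-0.01,0,0],[-0.01,0,0]], yaw=[0,0,0])

```text
time_s: 14.2
eef_pos: [0.5647, -0.2386, 0.2172]
eef_rot: [180.0, -0.0, -177.2]
ft_force: [-2.4, -1.1, -0.7]
width: 0.0552
grip_force: 53.3
```

```bash
python3 -c "
from h import *
def big(c,l,a,w,h,f): return cv2.resize(c['image'][a:a+h,l:l+w,::-1],None,fx=f,fy=f,interpolation=cv2.INTER_CUBIC)
s=robot.capture('side')
cv2.imwrite('pics/k.png',big(s,275,140,70,70,8.5))
plan(.57,-.238,.2172,182.8)"
```

```text
t 14.25 eef [ 0.5647 -0.2386  0.2172] [ 1.7999e+02 -3.0000e-02 -1.7719e+02] shares [-0.053  0.003  0.   ] yaw 0.0 w 0.05525641695015921 F [-2.3  -0.01  0.67] j [ -3.  25.  30.  96. -14.  62. 124.]
```

Contact with the stop. Pressing to about 7 N.

>>> step_arm(travel=[[-0.005,0,0],[-0.005,0,0],[-0.005,0,0]], yaw=[0,0,0])

```text
time_s: 14.5
eef_pos: [0.5651, -0.2386, 0.2172]
eef_rot: [180.0, -0.0, -177.2]
ft_force: [-3.7, 0.4, 0.8]
width: 0.0554
grip_force: 53.3
```

>>> step_arm(travel=[[-0.005,0,0],[-0.01,0,0],[-0.01,0,0],[-0.01,0,0]], yaw=[0,0,0,0])

```text
time_s: 14.83
eef_pos: [0.5656, -0.2385, 0.2171]
eef_rot: [180.0, -0.1, -177.2]
ft_force: [-6.2, 0.5, 1.3]
width: 0.0553
grip_force: 53.5
```

>>> step_arm(travel=[[-0.005,0,0],[-0.005,0,0],[-0.005,0,0],[-0.005,0,0]], yaw=[0,0,0,0])

```text
time_s: 15.17
eef_pos: [0.5657, -0.2385, 0.2171]
eef_rot: [180.0, -0.1, -177.2]
ft_force: [-7.6, 0.2, 2.5]
width: 0.0556
grip_force: 53.6
```

>>> step_arm(travel=[[0,0,0],[0,0,0],[0,0,0],[0,0,0]], yaw=[0,0,0,0])

```text
time_s: 15.5
eef_pos: [0.5657, -0.2385, 0.2171]
eef_rot: [180.0, -0.1, -177.2]
ft_force: [-6.9, 0.0, 1.5]
width: 0.0551
grip_force: 53.6
```

>>> step_arm(travel=[[0,0,0],[0,0,0],[0,0,0],[0,0,0]], yaw=[0,0,0,0])

```text
time_s: 15.83
eef_pos: [0.5657, -0.2385, 0.2171]
eef_rot: [180.0, -0.1, -177.2]
ft_force: [-6.9, 0.3, 2.5]
width: 0.0551
grip_force: 53.6
```

>>> step_arm(travel=[[0,0,0],[0,0,0]], yaw=[0,0])

```text
time_s: 16.0
eef_pos: [0.5657, -0.2385, 0.2171]
eef_rot: [180.0, -0.1, -177.2]
ft_force: [-7.5, 0.8, 2.1]
width: 0.0556
grip_force: 53.6
```

>>> step_arm(travel=[[0.01,0,0],[0.02,0,0],[0.025,0,0],[0.025,0,0]], yaw=[0,0,0,0])

```text
time_s: 16.33
eef_pos: [0.5648, -0.2386, 0.2173]
eef_rot: [-180.0, 0.0, -177.2]
ft_force: [-1.7, -0.7, -1.0]
width: 0.0555
grip_force: 53.2
```

>>> step_arm(travel=[[0,0,0.005],[0,0,0.01],[0,0,0.01],[0,0,0.01]], yaw=[0,0,0,0])

```text
time_s: 16.67
eef_pos: [0.5647, -0.2386, 0.2163]
eef_rot: [-180.0, 0.0, -177.2]
ft_force: [-1.0, 0.2, -0.2]
width: 0.0547
grip_force: 53.3
```

>>> step_arm(travel=[[0,0,0.005],[0,0,0.01],[0,0,0.01],[0,0,0.01]], yaw=[0,0,0,0])

```text
time_s: 17.0
eef_pos: [0.5646, -0.2385, 0.2152]
eef_rot: [180.0, 0.0, -177.2]
ft_force: [-0.4, -0.4, -0.3]
width: 0.0552
grip_force: 53.3
```

>>> step_arm(travel=[[0,0,0.005],[0,0,0.01],[0,0,0.01],[0,0,0.01]], yaw=[0,0,0,0])

```text
time_s: 17.33
eef_pos: [0.5645, -0.2386, 0.2143]
eef_rot: [180.0, 0.0, -177.2]
ft_force: [-0.7, 0.9, 0.2]
width: 0.0553
grip_force: 53.3
```

>>> step_arm(travel=[[0,0,0.005],[0,0,0.01],[0,0,0.01],[0,0,0.01]], yaw=[0,0,0,0])

```text
time_s: 17.67
eef_pos: [0.5646, -0.2386, 0.214]
eef_rot: [180.0, 0.0, -177.2]
ft_force: [-1.6, 1.6, 5.4]
width: 0.0555
grip_force: 53.8
```

```bash
python3 -c "
from h import *
F=[]
for _ in range(6): robot.capture('side');F.append(robot.read_state()['ft_force'])
print(np.mean(F,0))"
```

```text
[-1.9157291   1.46907835  5.32608238]
```

On the prong now. Easing up slightly, then releasing.

>>> step_arm(travel=[[0,0,-0.008],[0,0,-0.008],[0,0,-0.008]], yaw=[0,0,0], grip_force=20)

```text
time_s: 18.22
eef_pos: [0.5645, -0.2386, 0.2141]
eef_rot: [-180.0, 0.0, -177.2]
ft_force: [-0.8, 0.5, 1.8]
width: 0.0554
grip_force: 53.4
```

>>> step_arm(travel=[[0,0,0],[0,0,0],[0,0,0],[0,0,0],[0,0,0],[0,0,0]], yaw=[0,0,0,0,0,0], claw=0.15)

```text
time_s: 18.72
eef_pos: [0.5644, -0.2386, 0.214]
eef_rot: [180.0, -0.0, -177.2]
ft_force: [0.2, 0.1, 0.1]
width: 0.0728
grip_force: 0.0
```

>>> step_arm(travel=[[0,0,0],[0,0,0],[0,0,0],[0,0,0],[0,0,0],[0,0,0]], yaw=[0,0,0,0,0,0], claw=0.0)

```text
time_s: 19.22
eef_pos: [0.5645, -0.2386, 0.2141]
eef_rot: [180.0, 0.0, -177.2]
ft_force: [0.0, 0.5, -0.3]
width: 0.0855
grip_force: 0.0
```

```bash
cat >> h.py <<'E'
def tq(s):
    hv=cv2.cvtColor(s['image'],cv2.COLOR_RGB2HSV)
    for n,lo,hi in(('turq',(85,90,60),(97,255,255)),('red',(0,140,110),(5,255,255)),('red2',(173,120,110),(180,255,255))):
        m=cv2.inRange(hv,lo,hi);m[:,:290]=0;m[:,350:]=0;m[:155]=0;m[250:]=0
        k,_,st,ce=cv2.connectedComponentsWithStats(m)
        print(n,[(st[i].tolist(),ce[i].round(1).tolist()) for i in range(1,k) if st[i][4]>15])
E
python3 -c "
from h import *
s=robot.capture('side');tq(s);plan(.5646,-.2386,.30,182.8)
f=lambda X:proj(s,X).round(1)
print('expect turq bottom',f((.5646,-.2386,.111)),'mid',f((.5646,-.2386,.186)),'hole',f((.5596,-.2388,.233)))"
```

```text
turq [([303, 170, 10, 33, 198], [306.8, 183.5])]
red []
red2 []
t 19.2667 eef [ 0.5645 -0.2386  0.2141] [ 180.      0.   -177.18] shares [-0.001 -0.    -0.859] yaw 0.0 w 0.08529460537278394 F [-0.14 -0.27 -0.6 ] j [ -3.  26.  30.  97. -14.  62. 124.]
expect turq bottom [306.9 200.2] mid [307.2 185. ] hole [308.3 175.6]
```

Hanging as predicted and the force is zero. Withdrawing upward.

>>> step_arm(travel=[[0,0,-0.1],[0,0,-0.2],[0,0,-0.35],[0,0,-0.5],[0,0,-0.7],[0,0,-0.9],[0,0,-0.9]], yaw=[0,0,0,0,0,0,0])

```text
time_s: 19.85
eef_pos: [0.566, -0.2398, 0.3096]
eef_rot: [-179.9, 0.4, -177.2]
ft_force: [1.0, -0.5, 0.1]
width: 0.0852
grip_force: 0.0
```

>>> step_arm(travel=[[0.3,0,-0.1],[0.6,0,-0.2],[1,0,-0.2],[1,0,-0.2],[1,0,-0.2]], yaw=[0,0,0,0,0])

```text
time_s: 20.27
eef_pos: [0.463, -0.2442, 0.3256]
eef_rot: [180.0, 0.2, -177.3]
ft_force: [-0.1, 0.7, 0.7]
width: 0.0857
grip_force: 0.0
```

>>> step_arm(travel=[[0.3,0,0],[0.6,0,0],[1,0,0],[1,0,0],[1,0,0]], yaw=[0,0,0,0,0])

```text
time_s: 20.68
eef_pos: [0.3643, -0.2488, 0.3251]
eef_rot: [180.0, 0.2, -177.3]
ft_force: [1.1, -0.3, 0.3]
width: 0.0853
grip_force: 0.0
```

```bash
python3 -c "
from h import *
import time
for _ in range(8): s=robot.capture('side');
tq(s);plan(.4,-.2386,.30,182.8)
t=robot.capture('top');hv=cv2.cvtColor(t['image'],cv2.COLOR_RGB2HSV);m=cv2.inRange(hv,(85,90,60),(97,255,255));m[:,:330]=0;m[:150]=0;m[230:]=0;m[:,385:]=0
k,_,st,ce=cv2.connectedComponentsWithStats(m);print([(a.tolist(),c.round(1)) for a,c in zip(st[1:],ce[1:]) if a[4]>8], 'exp nose',proj(t,(.5646,-.2386,.261)),'exp bottom',proj(t,(.5646,-.2386,.111)))
m=cv2.inRange(hv,(0,120,90),(6,255,255))|cv2.inRange(hv,(174,120,90),(180,255,255));m[:,:330]=0;m[:150]=0;m[230:]=0;m[:,385:]=0
k,_,st,ce=cv2.connectedComponentsWithStats(m);print('red',[(a.tolist(),c.round(1)) for a,c in zip(st[1:],ce[1:]) if a[4]>3],'exp',proj(t,(.574,-.238,.251)))
"
```

```text
turq [([303, 170, 10, 33, 194], [306.7, 183.7])]
red []
red2 []
t 21.0833 eef [ 0.3653 -0.2483  0.3238] [-1.7998e+02 -5.0000e-02 -1.7715e+02] shares [-0.352  0.08   0.238] yaw 0.001 w 0.0854336284468082 F [-0.34 -0.14 -0.51] j [ -6.  -0.  34. 110.   0.  70. 121.]
[([347, 189, 18, 12, 122], array([354.6, 192.8]))] exp nose [357.44051418 187.83445048] exp bottom [350.19221635 197.8775985 ]
red [([352, 186, 9, 2, 16], array([356. , 186.6]))] exp [356.61846924 185.6711241 ]
```

```bash
python3 -c "
from rig import robot
print(robot.sign_off())"
```

```text
the job is handed in; nothing more can be done
None
```

The turquoise board hangs freely on the target hook, close up in front of the red board; I pressed the red one home against its stop at about 7 N for 0.8 s, touched no other goods, and handed in the job at about 21 s.

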